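# Close a plaster casting mould by pushing

## Robot

A 7-joint arm with a two-finger parallel gripper is mounted at the origin on the work surface. World frame = base frame: x ahead of the robot, y to its left, z up, the work surface at z = 0. Lengths are in m, angles in rad, forces in N, time in s.
With the tool pointing down it reaches from about 0.4 to 0.85 m from the base axis. Payload 4.5 kg.
Tool frame: the origin (TCP) lies at the very end of the fingers, on their centre line; the grasp point (between the pads) lies 19 mm behind it; z points along the fingers, y is the line along which they close (so a half turn about z gives the same grasp; the last joint's range is limited). The gripper opens to 88 mm and grips with 3 to 60 N. Pads are 18 mm wide; open, the fingers measure 123 mm over their backs; the gripper's body (75 mm by 187 mm) begins 45 mm behind the grasp point.
Start: joints at [1.234, 0.689, -0.195, 1.565, 0.157, 0.902, -0.215], TCP at [0.227, -0.583, 0.239] pointing down, gripper open.
Joint ranges: [-3.01, 3.01], [-0.46, 2.08], [-1.47, 1.51], [0.13, 2.56], [-1, 4.14], [0.04, 2.09], [-2.66, 2.66]. Speed limits (rad/s): [2.57, 2.57, 3.14, 3.14, 3.14, 3.14, 3.14].

## Interface

Orientations are given as a unit quaternion [x, y, z, w].
In Python, from plant import r gives the robot as it stands. The module is installed in compiled form; this text tells all that it offers.
- The arm moves only by the shell command python3 -m pendant 'ROWS' [FORCE]. ROWS is JSON, one flat list of numbers, 7 for each row, row after row: the opening, from 0 (shut) to 1 (fully open), then the shift along the tool's x, y, z scaled (see below), then the turn, a rotation vector about the tool's x, y, z scaled (see below). A call has 1 to 12 rows; each row is the pose to reach, as a shift and turn from the pose commanded when the call began, along the tool's axes at that moment; what a row does not reach only later rows make up. The controller multiplies each number of a shift by 0.15 m and each number of a turn by pi/2 rad. A row lasts 1/10 s, in which the tool goes at most 50 mm and 8.59 degrees, less where a joint would pass 70% of its speed; a pose out of reach is approached as far as the arm can. A call with a number of a shift or a turn outside -1 to 1 is refused whole. A call with a gripper value outside its range is refused whole. The fingers move at their own pace and stop on an object; FORCE is the grip in N (left out, the last holds). Time passes only in rows, so rows that repeat a pose let the fingers close. It gives the time, the measured TCP pose, the force, the opening and the grip force at its end, in the units of the state.
- r.get_state(): the state, without advancing time (a new reading comes with each control period).
- r.snapshot(name): name is "side" or "top" or "wrist"; returns a dict with "img" (420x560x3 uint8, red, green, blue), "mtx" (3x3 intrinsics, pixels), "k1" (the pictures are not rectified: a ray, as slopes to the right and down, at radius r is drawn at 1 + k1 r^2 times it, then the intrinsics apply), "cam_to_world" (4x4, takes a point from camera to world coordinates). Camera axes: x right, y up, looking along -z (the intrinsics and any distortion apply to the point x, -y, -z); pixel columns grow to the right and rows downward; lengths in m; the calibration is good to about 2 mm. A picture is of the moment at which its call begins. There is no depth.
- r.finish_job(): hands the job in; it is judged then, once.
The state is a dict: "clock": time; "q": joint angles; "qd": joint speeds; "joint_torque": joint torques, N m; "tool_pos": TCP position; "eef_rot": TCP orientation; "contact_force": force on the tool from outside, world axes, zero at the start; "moment": the same for the moment, N m; "opening": opening from 0.0 (shut) to 1.0 (fully open); "finger_force": force on a finger pad.
Only numpy, scipy, OpenCV 4.12 (cv2) and the standard library are available. Lean on these libraries where they do the work, as an engineer would, in place of code of your own. Each camera call takes 0.05 s, during which the arm holds its last target. There are 200 camera calls.

## Task

Close the blue-banded plaster mould without picking anything up: with the fingertips, first push the loose blue-banded half across the table until it sits square against the wooden fence while still well short of the fixed half, then push it along the fence until it closes flush on the fixed blue-banded half. Leave the loose half flat on the table the whole time, move nothing else, and finish clear of everything.

Things in the scene. Friction and masses are not known exactly. Their poses are not given: they have to be found in the camera images.
- jig: Fixed jig. Wooden fence, 40 mm high, fills x 0 to 0.025, y -0.35 to +0.09 of its frame; x points away from the robot into the fence, y (roughly leftward) along it. Fixed white plaster half-mould with blue band, 55 mm high, fills x -0.08 to 0, y 0 to 0.07; its seam face is the plane y = 0. Origin on the table at the corner of fence face and seam plane. Place and yaw vary.
- blue_half: Loose white plaster half, blue band, 80 (x) x 70 (y) x 55 mm high, about 0.35 kg, slides with a few N. Origin: centre of underside. Its seam face, +y side (grey arc of beads; dark half-disc on top beside it), already looks along the jig's +y within 0.4 rad. Starts about 0.13 m short of the fence, 60 mm or more short of the seam. Closed: origin at x -0.040, y -0.035 in the jig frame, axes parallel.
- orange_half: A loose half of another mould, same shape and size but with an orange band; leave alone. Origin at the centre of its underside. It and the blue half stand about 0.15 m apart, either one nearer the fixed half.
- mug_left: White fluted mug upside down, 86 mm across, 100 mm high, with a bead handle; left of the jig. Origin at the centre of its underside. Leave alone.
- mug_right: A like mug upside down, at the right. Origin at the centre of its underside. Leave alone.
- saucer: White saucer 120 mm across, 18 mm high, at the left near the robot. Origin at the centre of its underside. Leave alone.
- trimmer: Trimming tool with an orange handle, 160 mm long, lying flat at the left near the robot. Leave alone.
- brush: Wooden brush 180 mm long, lying flat at the right near the robot. Leave alone.
- jar: Glass jar with a blue cap, 60 mm across, 80 mm high, at the right near the robot. Origin at the centre of its underside. Leave alone.
There are look-alikes about, which are no part of the job. Leave any purple or red look-alike of the blue_half alone.

How it is judged:
By the outcome, as a careful person would: the job done as asked, in the order asked, and still so for the second after the job is handed in, with the robot touching nothing.
It also fails if it takes over 51 s, if anything falls off the work surface, if the arm or the gripper's body presses on something with over 40 N, if the wrist force passes 120 N, or if a joint passes its speed limit or range.

## Working session

There is one attempt and no reset: what is moved stays moved. The work goes in short steps, Python scripts to look and compute and a shell command to move; the robot and the scene stay as the last step left them, time stands still between calls to the robot, and variables do not carry over. Pictures are saved under pics/ and viewed, at most 10 in all, crops included, and the job is handed in when it is done.

```bash
mkdir -p pics
cat > h.py <<'E'
import numpy as np, cv2
from plant import r
from scipy.spatial.transform import Rotation as R
def snap(n):
    s=r.snapshot(n); cv2.imwrite(f"pics/{n}_{r.get_state()['clock']:.2f}.png",s['img'][:,:,::-1]); return s
def rays(s,px):
    px=np.atleast_2d(np.asarray(px,float)); K=np.array(s['mtx']); 
    d=np.c_[(px[:,0]-K[0,2])/K[0,0],(px[:,1]-K[1,2])/K[1,1]]; u=d.copy()
    for _ in range(30): u=d/(1+s['k1']*(u**2).sum(1,keepdims=True))
    T=np.array(s['cam_to_world']); 
    v=np.c_[u[:,0],-u[:,1],-np.ones(len(u))]@T[:3,:3].T
    return T[:3,3],v
def onz(s,px,z):
    o,v=rays(s,px); return o+v*((z-o[2])/v[:,2])[:,None]
def tri(s1,p1,s2,p2):
    o,v=rays(s1,p1);q,w=rays(s2,p2);out=[]
    for a,b in zip(v,w):
        t=np.linalg.lstsq(np.c_[a,-b],q-o,rcond=None)[0]; A=o+a*t[0];B=q+b*t[1]; out.append(np.r_[(A+B)/2,np.linalg.norm(A-B)])
    return np.array(out)
E
python3 - <<'E'
from h import *
np.set_printoptions(precision=4,suppress=True)
ims=[snap(n) for n in('top','side')]
cv2.imwrite('pics/both.png',cv2.resize(np.hstack([i['img'] for i in ims])[:,:,::-1],(800,300),interpolation=cv2.INTER_AREA))
for i in ims: print(i['mtx'],i['k1'],i['cam_to_world'])
print(r.get_state())
E
ls pics
```

```text
[[506.1903   0.     285.8307]
 [  0.     506.1903 216.239 ]
 [  0.       0.       1.    ]] -0.004714543987571949 [[ 0.0141  0.9968 -0.079   0.3491]
 [-0.9999  0.0138 -0.0044 -0.0225]
 [-0.0033  0.0791  0.9969  1.3418]
 [ 0.      0.      0.      1.    ]]
[[515.1241   0.     275.8535]
 [  0.     515.1241 205.3235]
 [  0.       0.       1.    ]] 0.0033092068876337125 [[-0.9372  0.2655 -0.2263  0.092 ]
 [-0.3487 -0.691   0.6332  0.9656]
 [ 0.0117  0.6723  0.7402  1.2011]
 [ 0.      0.      0.      1.    ]]
{'clock': 0.1, 'q': array([ 1.2338,  0.6899, -0.1945,  1.5662,  0.1573,  0.9025, -0.2151]), 'qd': array([ 0.0004, -0.003 ,  0.0009, -0.0028, -0.0004,  0.0007, -0.    ]), 'joint_torque': array([ -0.0023, -52.85  ,  -1.2712, -15.3835,  -0.0525,   0.002 ,
         0.0001]), 'tool_pos': array([ 0.2262, -0.582 ,  0.238 ]), 'eef_rot': array([ 0.9829,  0.1844, -0.0002, -0.0008]), 'contact_force': array([ 0.1613, -0.4782, -0.2088]), 'moment': array([-0.0111, -0.0697, -0.0136]), 'finger_force': 0.0, 'opening': 1.0019717672672255}
both.png
side_0.10.png
top_0.05.png
```

View pics/top_0.05.png

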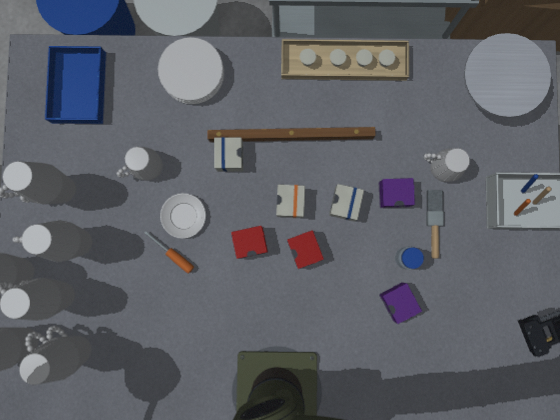

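View pics/side_0.10.png

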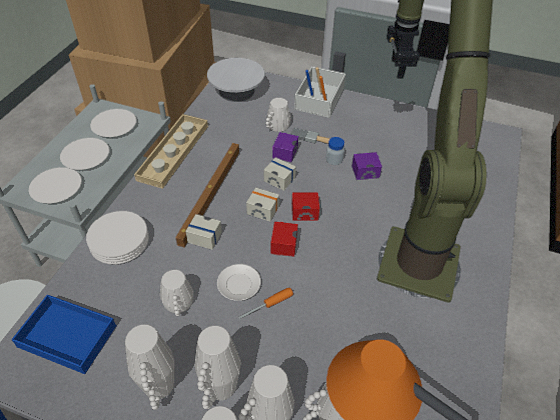

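Top view: blue-banded halves are at (228,153), which touches the fence and is the fixed one, and at (347,202), which is loose and is the one to push. The orange-banded half is at (291,201); the red blocks (250,243), (306,250) and purple blocks (398,193), (402,302) are look-alikes to leave. The fence runs from (208,134) to (375,131). Next is an enlarged crop with the sub-pixel contours.

Run:
```python
import cv2,numpy as np
t=cv2.imread('pics/top_0.05.png');s=cv2.imread('pics/side_0.10.png')
a=cv2.resize(t[118:228,200:390],None,fx=4,fy=4,interpolation=cv2.INTER_CUBIC)[:, :760]
cv2.imwrite('pics/c1.png',a)
b=cv2.resize(s[135:255,170:310],None,fx=5,fy=5,interpolation=cv2.INTER_CUBIC)
cv2.imwrite('pics/c2.png',b)
for n,im in(('top',t),('side',s)):
    hsv=cv2.cvtColor(im,cv2.COLOR_BGR2HSV)
    m={'blue':cv2.inRange(hsv,(105,90,40),(125,255,255)),'wood':cv2.inRange(hsv,(5,90,30),(18,255,200)),'white':cv2.inRange(hsv,(0,0,150),(179,70,255))}
    for k,x in m.items():
        for c in cv2.findContours(x,cv2.RETR_EXTERNAL,cv2.CHAIN_APPROX_NONE)[0]:
            if cv2.contourArea(c)>25:
                (cx,cy),wh,an=cv2.minAreaRect(c)
                if n=='top' and (200<cx<380 and 100<cy<230) or n=='side' and (170<cx<310 and 135<cy<255): print(n,k,np.round([cx,cy,*wh,an,cv2.contourArea(c)],1))
```

```text
top blue [351.6 203.1   3.1  31.6  14.9  45. ]
top blue [222.6 154.1  32.1   2.9  86.4  41. ]
top wood [294.9 201.    3.3  32.1   2.1  73. ]
top wood [ 291.   133.9   11.3  166.2   89.  1550. ]
top white [356.8 203.6   5.4  29.4  12.5 127.5]
top white [300.  200.5  29.    6.   90.  150.5]
top white [341.8 200.1  15.2  29.4  12.8 362. ]
top white [285.2 199.6  15.6  29.5   2.9 377. ]
top white [233.  152.   28.   14.   90.  332.5]
top white [217.  152.5  29.    6.   90.  142.5]
side blue [204.3 230.1  32.2   9.4  34.2  25.5]
side wood [266.9 196.8  30.6  10.7  38.   35.5]
side wood [ 207.3  194.1   12.4  117.5   30.1 1003.5]
side white [199.1 237.5  29.3  15.7  15.9 349.5]
side white [204.9 222.2  28.5  11.   14.7 230. ]
side white [259.1 206.2  27.5  21.2  18.4 360.5]
side white [265.9 192.3  24.7   3.9  17.1  71.5]
side white [275.6 174.8  25.9  19.7  26.6 298. ]
side white [283.6 162.8  22.4   3.6  24.   58. ]
```

View pics/c1.png

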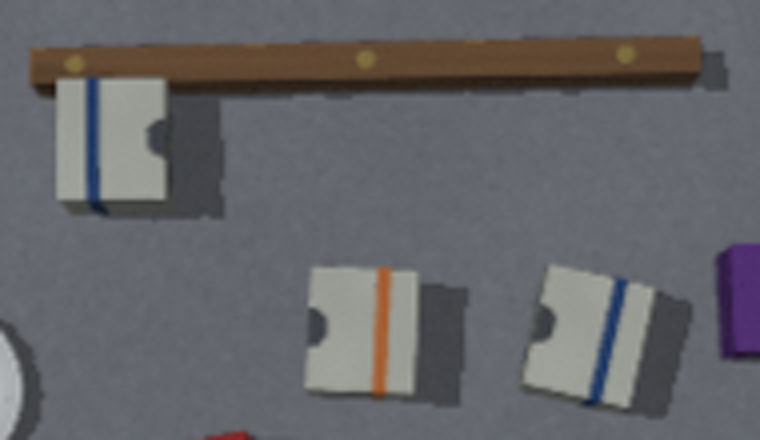

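View pics/c2.png

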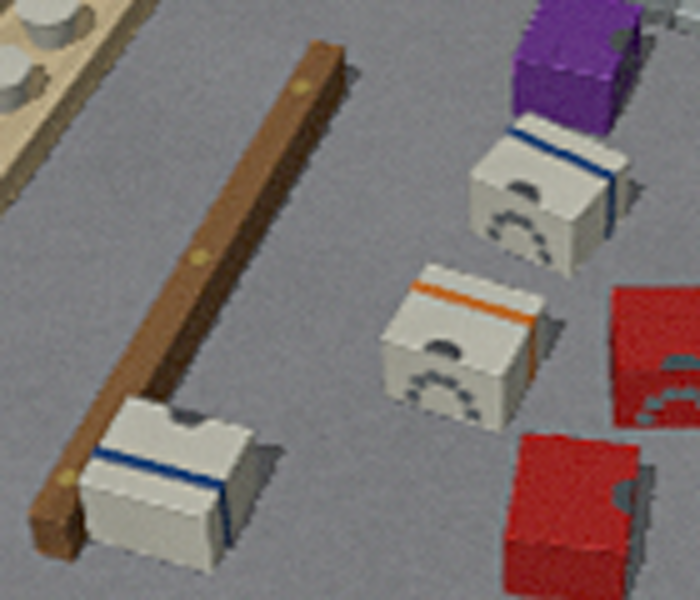

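The crop confirms it. The loose blue-banded half is at c1 (590,337), with its half-disc on the left facing the fixed half. The fixed half, at c1 (110,140), is against the fence. The orange half, at (362,330), stands between them. Now triangulating the corners.

```bash
cat >> h.py <<'E'
def fitrect(c): # corners order (+x+y),(-x+y),(-x-y),(+x-y): centre, yaw, sizes
    ex=(c[0]+c[3]-c[1]-c[2])[:2]/2; ey=(c[0]+c[1]-c[2]-c[3])[:2]/2
    a1=np.arctan2(ex[1],ex[0]); a2=np.arctan2(-ey[0],ey[1])
    return c.mean(0)[:2],(a1+a2)/2,a1,a2,np.linalg.norm(ex),np.linalg.norm(ey)
E
python3 - <<'E'
from h import *
np.set_printoptions(precision=4,suppress=True)
t=r.snapshot('top');s=r.snapshot('side')
c1=lambda p:(np.array(p)+.5)/4-.5+[200,118]
c2=lambda p:(np.array(p)+.5)/5-.5+[170,135]
L1=[(549,264),(523,384),(632,409),(655,289)];L2=[(470,176),(575,215),(630,157),(518,113)]
F1=[(55,78),(56,200),(166,200),(168,78)];F2=[(83,485),(215,510),(255,432),(128,396)]
S1=[(75,64),(366,59),(626,55)];S2=[(68,478),(200,257),(302,87)]
for a,b in((L1,L2),(F1,F2),(S1,S2)): print(tri(t,c1(a),s,c2(b)))
for a in(L1,F1): p=onz(t,c1(a),.055); print(p[:,:2]); print(*fitrect(p))
for a in(L2,F2): p=onz(s,c2(a),.055); print(*fitrect(p))
f=onz(t,c1(S1),.04);g=onz(s,c2(S2),.04);print(f,g)
for p in(f,g): d=p[0]-p[2];print('fence yaw',np.arctan2(-d[0],d[1]))
e=onz(t,c1([(31,47),(700,37),(700,75),(31,84)]),.04);print(e)
O=onz(t,c1([(311,267),(305,393),(415,396),(418,271)]),.055);print('orange',O,*fitrect(O))
E
```

```text
[[ 0.5354 -0.1471  0.0525  0.0035]
 [ 0.4575 -0.1303  0.0605  0.0028]
 [ 0.4438 -0.2003  0.0533  0.0013]
 [ 0.5237 -0.2142  0.0532  0.004 ]]
[[0.6505 0.1723 0.0543 0.0065]
 [0.5689 0.1683 0.063  0.0074]
 [0.5738 0.0996 0.053  0.0029]
 [0.6547 0.1003 0.0524 0.0008]]
[[ 0.6649  0.162   0.0419  0.0025]
 [ 0.6705 -0.0279  0.0423  0.0027]
 [ 0.6756 -0.1975  0.0415  0.0027]]
[[ 0.5367 -0.1465]
 [ 0.4594 -0.1304]
 [ 0.4443 -0.1999]
 [ 0.5215 -0.2144]]
[ 0.4905 -0.1728] -0.2059755517981099 -0.19544393510401717 -0.2165071684922026 0.07878814614653397 0.07035736695422547
[[0.6536 0.1732]
 [0.5739 0.1706]
 [0.5749 0.0998]
 [0.6545 0.1002]]
[0.6142 0.136 ] 0.016256285242976957 0.019279739996488476 0.01323283048946544 0.07966553361177528 0.07188238763405352
[ 0.4896 -0.1729] -0.15806665191431396 -0.14149241937928675 -0.1746408844493412 0.07936327232131131 0.06591716288847077
[0.6099 0.1345] 0.07195027801555143 0.07286402797639469 0.07103652805470817 0.08016071673273638 0.06594718960954078
[[ 0.6666  0.1627  0.04  ]
 [ 0.6724 -0.0275  0.04  ]
 [ 0.6773 -0.1974  0.04  ]] [[ 0.6645  0.1606  0.04  ]
 [ 0.6702 -0.0299  0.04  ]
 [ 0.6749 -0.1991  0.04  ]]
fence yaw 0.029851178206296704
fence yaw 0.02893027752507294
[[ 0.6775  0.1918  0.04  ]
 [ 0.69   -0.2457  0.04  ]
 [ 0.6647 -0.2457  0.04  ]
 [ 0.6529  0.1911  0.04  ]]
orange [[ 0.5327  0.006   0.055 ]
 [ 0.4517  0.0085  0.055 ]
 [ 0.4507 -0.0616  0.055 ]
 [ 0.5311 -0.0626  0.055 ]] [ 0.4915 -0.0274] -0.02050544802091943 -0.022256003946966158 -0.0187548920948727 0.08071013514289112 0.06937431689488441
```

Both views agree on the heights: half tops at about 0.055 m and fence top at about 0.041 m. The jig origin is about (0.655, 0.100) with yaw 0.029. The loose half is at (0.490, -0.173) with yaw about -0.2. Moving behind it with the fingers partly closed.

```bash
cat >> h.py <<'E'
def st():
    s=r.get_state();q=s['eef_rot'];Rm=R.from_quat(q).as_matrix();return s,Rm,np.arctan2(Rm[1,0],Rm[0,0])
def go(x,y,z,yaw):
    s,Rm,th=st(); d=Rm.T@(np.array([x,y,z])-s['tool_pos'])/.15
    print('t',round(s['clock'],2),'pos',s['tool_pos'].round(4),'yaw',round(th,4),'F',s['contact_force'].round(1),'op',round(s['opening'],2)); print('  units',d.round(3),'turn z',round(-(yaw-th)/(np.pi/2),3))
J0=np.array([.6547,.1]);JY=.029
def jig(x,y): return J0+np.array([[np.cos(JY),-np.sin(JY)],[np.sin(JY),np.cos(JY)]])@[x,y]
E
python3 -m pendant '[0.34,0.745,-0.72,0,0,0,0, 0.34,0.745,-0.72,0,0,0,0, 0.34,0.745,-0.72,0,0,0,0, 0.34,0.745,-0.72,0,0,0,0, 0.34,0.745,-0.72,0,0,0,0]'
python3 -m pendant '[0.34,0.745,-0.72,0,0,0,0, 0.34,0.745,-0.72,0,0,0,0, 0.34,0.745,-0.72,0,0,0,0, 0.34,0.745,-0.72,0,0,0,0, 0.34,0.745,-0.72,0,0,0,0]'
python3 -m pendant '[0.34,0.745,-0.72,0,0,0,0.36, 0.34,0.745,-0.72,0,0,0,0.36, 0.34,0.745,-0.72,0,0,0,0.36, 0.34,0.745,-0.72,0,0,0,0.36, 0.34,0.745,-0.72,0,0,0,0.36, 0.34,0.745,-0.72,0,0,0,0.36]'
python3 -c "
from h import *
go(.421,-.159,.08,-.2);go(.421,-.159,.02,-.2)"
```

```text
clock: 0.7
tool_pos: [0.2925, -0.4401, 0.239]
eef_rot: [0.983, 0.186, 0.0, -0.0]
contact_force: [-0.0, -1.0, -0.5]
opening: 0.568
finger_force: 0.0
clock: 1.2
tool_pos: [0.3571, -0.3008, 0.2388]
eef_rot: [0.983, 0.185, 0.0, 0.0]
contact_force: [-0.6, -1.2, 0.4]
opening: 0.338
finger_force: 0.0
clock: 1.8
tool_pos: [0.421, -0.1621, 0.2387]
eef_rot: [0.995, -0.098, -0.0, 0.001]
contact_force: [-0.5, -0.1, -0.3]
opening: 0.342
finger_force: 0.0
t 1.8 pos [ 0.421  -0.1621  0.2387] yaw -0.1965 F [-0.5 -0.1 -0.3] op 0.34
  units [-0.004 -0.022  1.058] turn z 0.002
t 1.8 pos [ 0.421  -0.1621  0.2387] yaw -0.1965 F [-0.5 -0.1 -0.3] op 0.34
  units [-0.004 -0.023  1.458] turn z 0.002
```

```bash
python3 -m pendant '[0.34,0,-0.02,0.3,0,0,0, 0.34,0,-0.02,0.6,0,0,0, 0.34,0,-0.02,0.9,0,0,0, 0.34,0,-0.02,0.9,0,0,0]'
python3 -m pendant '[0.34,0,0,0.2,0,0,0, 0.34,0,0,0.4,0,0,0, 0.34,0,0,0.55,0,0,0, 0.34,0,0,0.55,0,0,0]'
python3 -c "
from h import *
s=snap('top')
cv2.imwrite('pics/d1.png',cv2.resize(s['img'][140:250,260:400,::-1],None,fx=5,fy=5,interpolation=cv2.INTER_CUBIC))
go(.451,-.165,.02,-.2);x,y=jig(-.095,-.268);go(x,y,.02,.029)"
```

```text
clock: 2.2
tool_pos: [0.4179, -0.1577, 0.0988]
eef_rot: [0.995, -0.098, -0.006, -0.001]
contact_force: [-1.0, 0.3, 1.1]
opening: 0.341
finger_force: 0.0
clock: 2.6
tool_pos: [0.4268, -0.1602, 0.0247]
eef_rot: [0.995, -0.098, -0.003, -0.0]
contact_force: [-0.7, -0.2, 0.1]
opening: 0.341
finger_force: 0.0
t 2.65 pos [ 0.4266 -0.1603  0.0256] yaw -0.197 F [-0.1 -0.1  0.2] op 0.34
  units [ 0.166 -0.001  0.036] turn z 0.002
t 2.65 pos [ 0.4266 -0.1603  0.0256] yaw -0.197 F [-0.1 -0.1  0.2] op 0.34
  units [ 0.935 -0.116  0.032] turn z -0.144
```

View pics/d1.png

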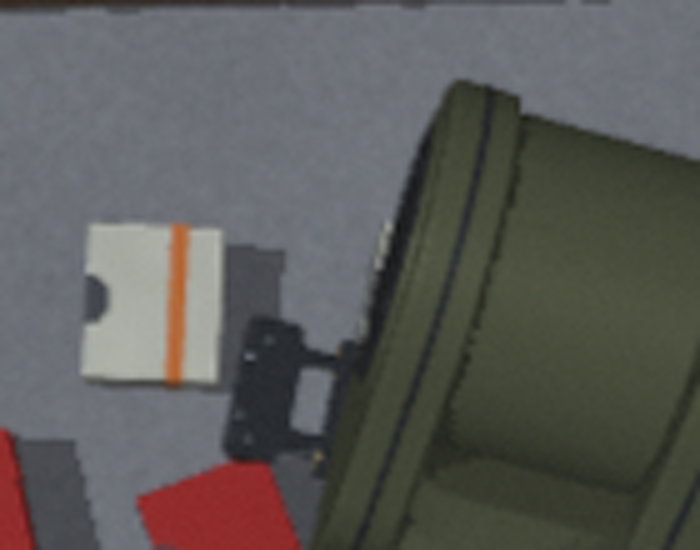

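```bash
python3 -m pendant '[0.34,0.06,0,0,0,0,0, 0.34,0.12,0,0,0,0,0, 0.34,0.17,0,0,0,0,0, 0.34,0.22,-0.01,0,0,0,-0.015, 0.34,0.27,-0.02,0,0,0,-0.035, 0.34,0.32,-0.03,0,0,0,-0.055, 0.34,0.37,-0.045,0,0,0,-0.075, 0.34,0.42,-0.06,0,0,0,-0.095, 0.34,0.47,-0.07,0,0,0,-0.11, 0.34,0.52,-0.08,0,0,0,-0.13, 0.34,0.57,-0.09,0,0,0,-0.144, 0.34,0.6,-0.09,0,0,0,-0.144]'
python3 - <<'E'
from h import *
s=snap('side'); w=snap('wrist')
a=cv2.resize(s['img'][135:255,170:310],(560,480),interpolation=cv2.INTER_CUBIC)
b=cv2.resize(w['img'],(240,180));o=np.zeros((480,800,3),np.uint8);o[:,:560]=a;o[:180,560:]=b
cv2.imwrite('pics/e1.png',o[:,:,::-1])
x,y=jig(-.095,-.268);go(x,y,.025,.029)
E
```

```text
clock: 3.85
tool_pos: [0.5183, -0.1612, 0.0239]
eef_rot: [1.0, 0.017, -0.003, -0.002]
contact_force: [-2.3, 0.8, 1.9]
opening: 0.341
finger_force: 1.7
t 3.95 pos [ 0.519  -0.1614  0.0239] yaw 0.0322 F [-0.1  0.6  0.5] op 0.34
  units [ 0.321  0.072 -0.009] turn z 0.002
```

View pics/e1.png

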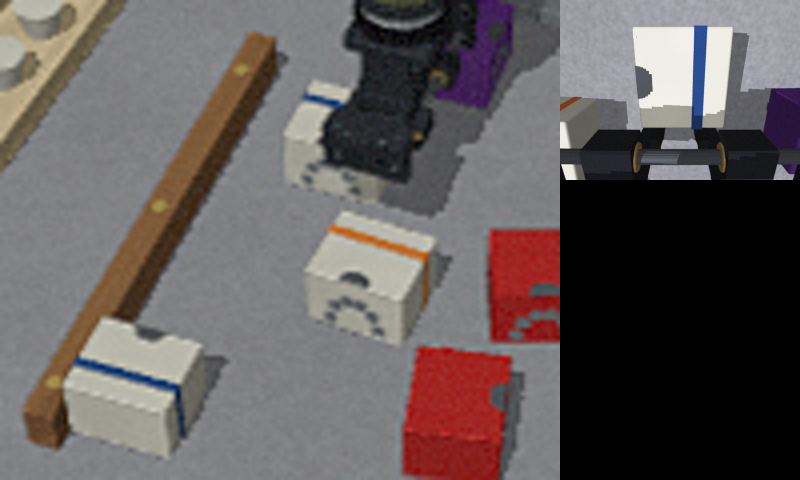

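The side and wrist views show the half flat and square to the fingers (wrist inset, block at about (683,75)), with the orange half untouched. Continuing straight to the fence.

```bash
python3 -m pendant '[0.34,0.04,0,0,0,0,0, 0.34,0.08,0,0,0,0,0, 0.34,0.12,0,0,0,0,0, 0.34,0.16,0,0,0,0,0, 0.34,0.2,0,0,0,0,0, 0.34,0.24,0,0,0,0,0, 0.34,0.27,0,0,0,0,0, 0.34,0.29,0,0,0,0,0, 0.34,0.3,0,0,0,0,0, 0.34,0.31,0,0,0,0,0, 0.34,0.32,0,0,0,0,0]'
python3 -m pendant '[0.34,0.005,0,0,0,0,0, 0.34,0.01,0,0,0,0,0, 0.34,0.015,0,0,0,0,0, 0.34,0.02,0,0,0,0,0]'
python3 - <<'E'
from h import *
go(*jig(-.089,-.257),.025,.029)
E
```

```text
clock: 5.05
tool_pos: [0.5646, -0.1602, 0.0235]
eef_rot: [1.0, 0.016, -0.004, -0.001]
contact_force: [-3.1, -0.4, 2.4]
opening: 0.337
finger_force: 1.9
clock: 5.45
tool_pos: [0.5679, -0.1602, 0.0235]
eef_rot: [1.0, 0.016, -0.004, -0.001]
contact_force: [-3.9, -0.2, 2.6]
opening: 0.338
finger_force: 1.8
t 5.45 pos [ 0.5679 -0.1602  0.0235] yaw 0.0315 F [-3.9 -0.2  2.6] op 0.34
  units [ 0.035 -0.004 -0.01 ] turn z 0.002
```

```bash
python3 -m pendant '[0.34,0.007,0,0,0,0,0, 0.34,0.014,0,0,0,0,0, 0.34,0.021,0,0,0,0,0, 0.34,0.028,0,0,0,0,0]'
python3 -m pendant '[0.34,0.007,0,0,0,0,0, 0.34,0.014,0,0,0,0,0, 0.34,0.02,0,0,0,0,0]'
python3 -m pendant '[0.34,0.007,0,0,0,0,0, 0.34,0.014,0,0,0,0,0, 0.34,0.014,0,0,0,0,0]'
python3 - <<'E'
from h import *
w=snap('wrist');go(*jig(-.089,-.257),.025,.029)
cv2.imwrite('pics/w2.png',w['img'][:,:,::-1])
E
```

```text
clock: 5.85
tool_pos: [0.5721, -0.16, 0.0235]
eef_rot: [1.0, 0.016, -0.004, -0.001]
contact_force: [-3.6, 1.7, 2.9]
opening: 0.342
finger_force: 2.0
clock: 6.15
tool_pos: [0.5729, -0.16, 0.0233]
eef_rot: [1.0, 0.016, -0.006, -0.001]
contact_force: [-8.8, 0.1, 6.5]
opening: 0.339
finger_force: 4.3
clock: 6.45
tool_pos: [0.5728, -0.16, 0.023]
eef_rot: [1.0, 0.016, -0.008, -0.001]
contact_force: [-11.1, 0.2, 7.8]
opening: 0.342
finger_force: 5.5
t 6.5 pos [ 0.5728 -0.16    0.023 ] yaw 0.0311 F [-11.4   0.4   8.1] op 0.34
  units [ 0.002 -0.004 -0.013] turn z 0.001
```

View pics/w2.png

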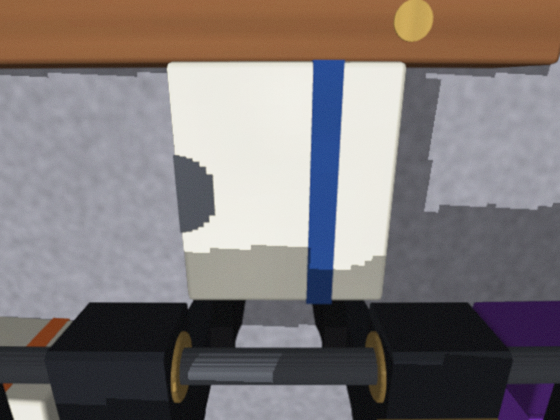

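The half is square against the fence with no gap in the wrist view (fence edge at row 62, half from x=170 to 405). It is stopped at about 11 N, well short of the fixed half. Backing off, rising and turning a quarter turn.

```bash
python3 -m pendant '[0.34,-0.04,0,0,0,0,0, 0.34,-0.1,0,0,0,0,0, 0.34,-0.25,0,0,0,0,0, 0.34,-0.25,0,-0.3,0,0,0, 0.34,-0.25,0,-0.6,0,0,0, 0.34,-0.25,0,-0.9,0,0,0, 0.34,-0.25,0,-0.9,0,0,0]'
python3 - <<'E'
from h import *
t=snap('top');s=snap('side')
print(st()[0]['q'].round(2))
go(*jig(-.042,-.328),.16,.029+np.pi/2)
E
```

```text
clock: 7.2
tool_pos: [0.5458, -0.1621, 0.1646]
eef_rot: [1.0, 0.016, 0.003, -0.0]
contact_force: [1.5, -1.3, -0.0]
opening: 0.343
finger_force: 0.0
[ 0.33  0.72 -0.21  1.82  0.24  0.63 -1.56]
t 7.3 pos [ 0.542  -0.1615  0.1598] yaw 0.0316 F [ 0.1 -0.5 -0.5] op 0.34
  units [ 0.52   0.467 -0.004] turn z -0.998
```

```bash
python3 -m pendant '[0.34,0.1,0.1,0,0,0,-0.09, 0.34,0.2,0.2,0,0,0,-0.18, 0.34,0.3,0.3,0,0,0,-0.27, 0.34,0.4,0.4,0,0,0,-0.36, 0.34,0.52,0.467,0,0,0,-0.45, 0.34,0.52,0.467,0,0,0,-0.54, 0.34,0.52,0.467,0,0,0,-0.63, 0.34,0.52,0.467,0,0,0,-0.72, 0.34,0.52,0.467,0,0,0,-0.81, 0.34,0.52,0.467,0,0,0,-0.9, 0.34,0.52,0.467,0,0,0,-1, 0.34,0.52,0.467,0,0,0,-1]'
python3 - <<'E'
from h import *
w=snap('wrist'); t=snap('top')
o=np.zeros((420,760,3),np.uint8); o[:,:560]=w['img']; o[:200,560:]=t['img'][80:280,220:420]
cv2.imwrite('pics/w3.png',o[:,:,::-1])
go(*jig(-.042,-.328),.025,.029+np.pi/2)
E
```

```text
clock: 8.5
tool_pos: [0.62, -0.2285, 0.1555]
eef_rot: [0.695, 0.719, -0.002, -0.005]
contact_force: [0.1, -0.8, -0.2]
opening: 0.341
finger_force: 0.0
t 8.6 pos [ 0.6203 -0.2286  0.1563] yaw 1.5994 F [-0.2 -0.  -1.3] op 0.34
  units [-0.007  0.021  0.875] turn z -0.0
```

View pics/w3.png

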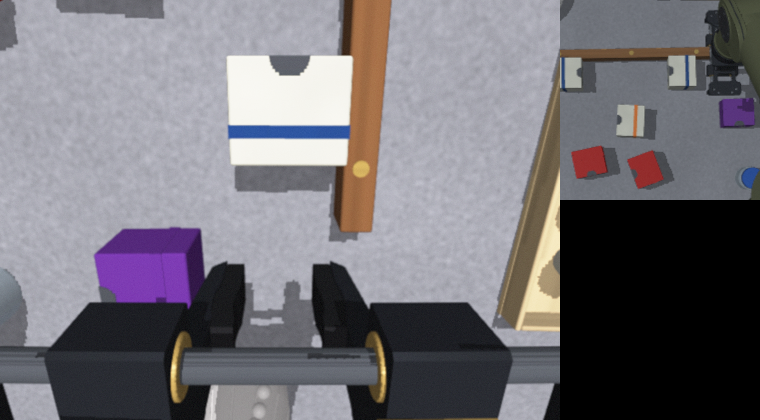

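The wrist view shows the half square on the fence (right side along x≈350). The purple block is near (203,230), and mug_right's beads show at (262,400). Checking clearances before going down.

Run:
```python
from h import *
np.set_printoptions(precision=4,suppress=True)
w=r.snapshot('wrist');Rz=np.array([[np.cos(JY),np.sin(JY)],[-np.sin(JY),np.cos(JY)]])
J=lambda p:(p[:,:2]-J0)@Rz.T
print('blue',J(onz(w,[(353,56),(228,56),(231,165),(347,165)],.055)))
print('purple',J(onz(w,[(203,230),(192,300)],.055)))
print('fence top edge',J(onz(w,[(344,60),(340,228)],.04)))
print('bead',J(onz(w,[(262,410),(262,390)],.05)),J(onz(w,[(262,410)],.09)))
t=cv2.imread('pics/top_0.05.png');s=dict(r.snapshot('top'))
print('mug handle left, mug centre, purple',J(onz(s,[(427,158)],.03)),J(onz(s,[(457,160)],.1)),J(onz(s,[(381,180),(415,180)],.055)))
print('tool',J(st()[0]['tool_pos'][None]))
```

```text
blue [[ 0.0023 -0.2252]
 [-0.076  -0.2252]
 [-0.0767 -0.2945]
 [ 0.0026 -0.2943]]
purple [[-0.099  -0.3423]
 [-0.1113 -0.4007]]
fence top edge [[-0.0008 -0.2265]
 [ 0.0028 -0.3461]]
bead [[-0.0587 -0.5161]
 [-0.0584 -0.4935]] [[-0.0562 -0.4732]]
mug handle left, mug centre, purple [[-0.0574 -0.4833]] [[-0.077  -0.5378]] [[-0.1174 -0.3562]
 [-0.1188 -0.4434]]
tool [[-0.0436 -0.3276]]
```

```bash
python3 -m pendant '[0.34,0,0.02,0.25,0,0,0, 0.34,0,0.02,0.5,0,0,0, 0.34,0,0.02,0.75,0,0,0, 0.34,0,0.02,0.87,0,0,0, 0.34,0,0.02,0.87,0,0,0]'
python3 - <<'E'
from h import *
go(*jig(-.040,-.3035),.025,.029+np.pi/2)
go(*jig(-.040,-.079),.025,.029+np.pi/2)
E
```

```text
clock: 9.2
tool_pos: [0.621, -0.228, 0.0249]
eef_rot: [0.696, 0.718, -0.003, -0.006]
contact_force: [0.3, -0.3, 0.2]
opening: 0.335
finger_force: 0.0
t 9.2 pos [ 0.621  -0.228   0.0249] yaw 1.602 F [ 0.3 -0.3  0.2] op 0.33
  units [ 0.156  0.021 -0.001] turn z 0.001
t 9.2 pos [ 0.621  -0.228   0.0249] yaw 1.602 F [ 0.3 -0.3  0.2] op 0.33
  units [1.653 0.025 0.005] turn z 0.001
```

```bash
python3 -m pendant '[0.34,0.05,0,0,0,0,0, 0.34,0.1,0,0,0,0,0, 0.34,0.15,0.005,0,0,0,0, 0.34,0.19,0.01,0,0,0,0, 0.34,0.23,0.01,0,0,0,0, 0.34,0.28,0.01,0,0,0,0, 0.34,0.33,0.01,0,0,0,0, 0.34,0.38,0.01,0,0,0,0, 0.34,0.43,0.01,0,0,0,0, 0.34,0.48,0.01,0,0,0,0, 0.34,0.52,0.01,0,0,0,0, 0.34,0.55,0.01,0,0,0,0]'
python3 -m pendant '[0.34,0.04,0,0,0,0,0, 0.34,0.08,0,0,0,0,0, 0.34,0.13,0,0,0,0,0, 0.34,0.18,0,0,0,0,0, 0.34,0.23,0,0,0,0,0, 0.34,0.28,0,0,0,0,0, 0.34,0.33,0,0,0,0,0, 0.34,0.38,0,0,0,0,0, 0.34,0.43,0,0,0,0,0, 0.34,0.48,0,0,0,0,0, 0.34,0.52,0,0,0,0,0, 0.34,0.55,0,0,0,0,0]'
python3 - <<'E'
from h import *
w=snap('wrist');cv2.imwrite('pics/w4.png',w['img'][:,:,::-1])
go(*jig(-.040,-.079),.025,.029+np.pi/2)
E
```

```text
clock: 10.4
tool_pos: [0.6217, -0.145, 0.0276]
eef_rot: [0.696, 0.718, -0.002, -0.004]
contact_force: [-0.1, -4.2, 2.1]
opening: 0.34
finger_force: 1.7
clock: 11.6
tool_pos: [0.6191, -0.0627, 0.0279]
eef_rot: [0.696, 0.718, -0.001, -0.004]
contact_force: [0.7, -1.4, -1.1]
opening: 0.34
finger_force: 0.8
t 11.65 pos [ 0.6192 -0.0617  0.028 ] yaw 1.6037 F [-0.6 -0.1 -0.5] op 0.34
  units [0.544 0.004 0.022] turn z 0.002
```

View pics/w4.png

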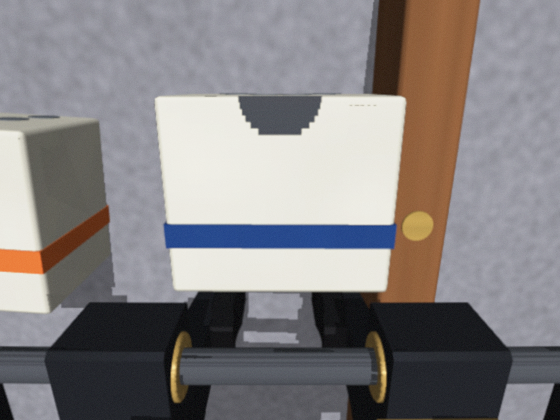

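```bash
python3 - <<'E'
from h import *
np.set_printoptions(precision=4,suppress=True)
w=r.snapshot('wrist');Rz=np.array([[np.cos(JY),np.sin(JY)],[-np.sin(JY),np.cos(JY)]])
J=lambda p:(p[:,:2]-J0)@Rz.T
print('blue',J(onz(w,[(404,98),(157,98),(174,290),(388,290)],.055)),'fence',J(onz(w,[(405,20),(404,60)],.04)))
E
python3 -m pendant '[0.34,0.04,0,0,0,0,0, 0.34,0.08,0,0,0,0,0, 0.34,0.13,0,0,0,0,0, 0.34,0.18,0,0,0,0,0, 0.34,0.23,0,0,0,0,0, 0.34,0.28,0,0,0,0,0, 0.34,0.33,0,0,0,0,0, 0.34,0.38,0,0,0,0,0, 0.34,0.42,0,0,0,0,0, 0.34,0.45,0,0,0,0,0, 0.34,0.47,0,0,0,0,0, 0.34,0.48,0,0,0,0,0]'
python3 -m pendant '[0.34,0.008,0,0,0,0,0, 0.34,0.016,0,0,0,0,0, 0.34,0.024,0,0,0,0,0, 0.34,0.032,0,0,0,0,0]'
python3 -c "
from h import *
go(*jig(-.040,-.079),.025,.029+np.pi/2)"
```

```text
blue [[-0.0009 -0.0804]
 [-0.0781 -0.0809]
 [-0.0785 -0.1491]
 [ 0.0008 -0.1484]] fence [[ 0.0016 -0.056 ]
 [ 0.0026 -0.0683]]
clock: 12.9
tool_pos: [0.6168, 0.0087, 0.028]
eef_rot: [0.696, 0.718, -0.002, -0.004]
contact_force: [-1.0, -2.3, -0.9]
opening: 0.342
finger_force: 0.9
clock: 13.3
tool_pos: [0.6168, 0.0132, 0.0281]
eef_rot: [0.696, 0.718, -0.002, -0.004]
contact_force: [-0.0, -1.6, -1.0]
opening: 0.342
finger_force: 0.8
t 13.3 pos [0.6168 0.0132 0.0281] yaw 1.6021 F [-0.  -1.6 -1. ] op 0.34
  units [0.044 0.003 0.021] turn z 0.001
```

```bash
python3 -m pendant '[0.34,0.008,0,0,0,0,0, 0.34,0.016,0,0,0,0,0, 0.34,0.024,0,0,0,0,0, 0.34,0.032,0,0,0,0,0]'
python3 -m pendant '[0.34,0.008,0,0,0,0,0, 0.34,0.016,0,0,0,0,0, 0.34,0.016,0,0,0,0,0]'
python3 -m pendant '[0.34,0.008,0,0,0,0,0, 0.34,0.016,0,0,0,0,0, 0.34,0.016,0,0,0,0,0]'
```

```text
clock: 13.7
tool_pos: [0.6166, 0.0181, 0.0281]
eef_rot: [0.696, 0.718, -0.002, -0.004]
contact_force: [0.2, -1.5, -0.7]
opening: 0.343
finger_force: 0.8
clock: 14.0
tool_pos: [0.6166, 0.0189, 0.0282]
eef_rot: [0.696, 0.718, -0.002, -0.003]
contact_force: [-0.4, -3.8, 0.6]
opening: 0.341
finger_force: 2.5
clock: 14.3
tool_pos: [0.6165, 0.0189, 0.0282]
eef_rot: [0.697, 0.718, -0.004, -0.002]
contact_force: [0.1, -9.4, 1.9]
opening: 0.34
finger_force: 4.3
```

Contact: the half stopped at the predicted place with 9 N. Backing off and inspecting.

```bash
python3 -m pendant '[0.34,-0.03,0,0,0,0,0, 0.34,-0.1,0,0,0,0,0, 0.34,-0.25,0,0,0,0,0, 0.34,-0.4,0,-0.3,0,0,0, 0.34,-0.4,0,-0.6,0,0,0, 0.34,-0.4,0,-0.9,0,0,0, 0.34,-0.4,0,-0.9,0,0,0]'
python3 - <<'E'
from h import *
w=snap('wrist');s=snap('side')
o=np.zeros((420,800,3),np.uint8);o[:,:480]=w['img'][:,40:520];o[:360,480:]=cv2.resize(s['img'][190:280,160:240],(320,360),interpolation=cv2.INTER_CUBIC)
cv2.imwrite('pics/w5.png',o[:,:,::-1]); go(*jig(-.04,-.15),.16,1.6)
E
```

```text
clock: 15.0
tool_pos: [0.6237, -0.0356, 0.1696]
eef_rot: [0.696, 0.718, 0.004, -0.0]
contact_force: [1.8, 0.8, 0.4]
opening: 0.337
finger_force: 0.0
t 15.1 pos [ 0.6201 -0.0369  0.1642] yaw 1.6028 F [-1.3 -0.3 -0. ] op 0.34
  units [-0.095 -0.01   0.028] turn z 0.002
```

View pics/w5.png

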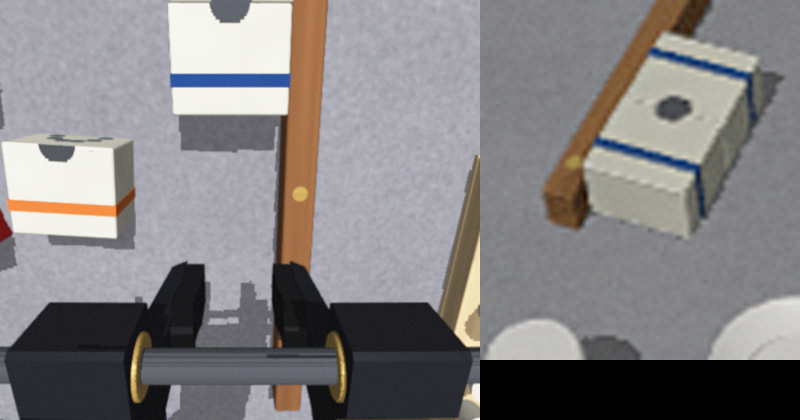

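Closed: the side view shows both halves flush, with the half-discs forming one disc at (672,108) and the edges in line. The orange half is unmoved. One numerical check from higher up.

```bash
python3 -m pendant '[0.34,-0.25,0,-0.3,0,0,0, 0.34,-0.4,0,-0.6,0,0,0, 0.34,-0.4,0,-0.8,0,0,0, 0.34,-0.4,0,-0.8,0,0,0, 0.34,-0.4,0,-0.8,0,0,0]'
python3 - <<'E'
from h import *
np.set_printoptions(precision=4,suppress=True)
Rz=np.array([[np.cos(JY),np.sin(JY)],[-np.sin(JY),np.cos(JY)]])
for n in('wrist','top'):
    w=snap(n);hsv=cv2.cvtColor(w['img'],cv2.COLOR_RGB2HSV)
    m=cv2.inRange(hsv,(0,0,(195 if n=='wrist' else 150)),(179,60,255))|cv2.inRange(hsv,(105,90,40),(125,255,255))
    J=lambda p:(p[:,:2]-J0)@Rz.T
    yy,xx=np.nonzero(m);p=J(onz(w,np.c_[xx,yy],.055))
    k=(p[:,0]>-.095)&(p[:,0]<.012)&(p[:,1]>-.09)&(p[:,1]<.085);p=p[k]
    print(n,len(p),p.min(0) if len(p) else '',p.max(0) if len(p) else '')
    for y in np.arange(-.07,.07,.01):
        b=p[(p[:,1]>=y)&(p[:,1]<y+.01),0]
        if len(b): print(round(y,2),len(b),b.min().round(4),b.max().round(4))
    # orange/other blocks unmoved: compare to first top image
a=cv2.imread('pics/top_0.05.png');d=cv2.absdiff(a,w['img'][:,:,::-1]).max(2)
for nm,(x,y) in dict(orange=(291,201),red1=(250,243),red2=(306,250),purp1=(398,193),purp2=(402,302),mugL=(138,163),saucer=(183,216),jar=(411,258),fixed=(228,153)).items(): print(nm,d[y-14:y+15,x-14:x+15].max(),end=' ')
E
```

```text
clock: 15.6
tool_pos: [0.6217, -0.0976, 0.2818]
eef_rot: [0.696, 0.718, -0.002, -0.004]
contact_force: [-0.7, 0.1, -0.6]
opening: 0.34
finger_force: 0.0
wrist 3303 [-0.0801 -0.0683] [ 0.0003 -0.0373]
-0.07 857 -0.0797 0.0001
-0.06 1030 -0.0786 -0.0002
-0.05 1062 -0.0801 0.0003
-0.04 354 -0.0798 -0.0
top 1477 [-0.0868 -0.0653] [-0.0005  0.0719]
-0.07 65 -0.0792 -0.0034
-0.06 115 -0.0791 -0.0033
-0.05 108 -0.0868 -0.0005
-0.04 119 -0.0788 -0.003
-0.03 120 -0.0787 -0.0028
-0.02 120 -0.0785 -0.0027
-0.01 85 -0.0783 -0.0025
0.0 72 -0.0782 -0.0023
0.01 93 -0.0781 -0.0022
0.02 116 -0.0779 -0.002
0.03 120 -0.0777 -0.0019
0.04 103 -0.0853 -0.0017
0.05 91 -0.08 -0.0015
0.06 120 -0.0773 -0.0014
0.07 30 -0.0771 -0.0013
orange 27 red1 23 red2 23 purp1 63 purp2 78 mugL 30 saucer 30 jar 89 fixed 138
```

The edges of both halves lie on one line, there is no gap at the seam, and the robot is clear.

```bash
python3 -c "
from plant import r
print(r.finish_job())"
```

```text
the job is handed in; nothing more can be done
None
```

The job is handed in: I pushed the blue-banded half square against the fence, then along it until it closed flush on the fixed half, with the robot finishing clear at about 16 s; nothing else appears to have moved, though the arm may have hidden parts of the right side in the final top-view comparison.

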